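# Put the coffee scoop away in the push-to-open drawer

### The job

Put the coffee scoop away in the drawer with the blue front: press the blue front inward so that the drawer springs open, lay the scoop in it without dropping it from a height, and push the drawer back in until it latches shut. Keep the orange drawer shut and leave the mug, canister and jar standing where they are.

Things in the scene. Friction and masses are not known exactly. Their poses are not given: they have to be found in the camera images.
- blue_front (a point): centre of the outer face of the blue drawer front, 40 mm above the worktop; moves with the drawer. Plain blue panel, no handle, 198 wide, 74 tall, 12 mm thick, before a low white case (200 wide, 205 deep, 76 mm tall, blue stripe on top) fixed to the worktop; latched, the panel leaves a 12 mm gap to the case. Axes: x squarely into the case (the way to push), y along the front, z up
- blue_in (a point): centre of the blue drawer's inner floor; axes as blue_front, moves with it; 77 mm behind the front's outer face, 13 mm above the worktop. Inside 130 mm deep (x), 162 mm wide (y); side walls rise 32 mm above the floor. Fully out, it is open from above from 12 to 114 mm behind the front's outer face; the rest is under the case top (underside 55 mm above this floor)
- blue_drawer (a joint): metres the drawer stands out: 0 latched (rests within 2 mm of it); 0.09 sprung fully out; -0.010 pressed to the stop. Push-push latch: press 7 mm or more inward (6 N) and let go: a spring (4 to 6 N) drives it out after the retreating hand. To shut, push to 7 mm or more past the latched place (up to 9 N), then let go: it catches at 0; let go sooner, it springs out again
- orange_front (a point): centre of the outer face of the orange drawer front, 40 mm above the worktop; moves with the drawer. Plain orange panel, no handle, 198 wide, 74 tall, 12 mm thick, before a low white case (200 wide, 205 deep, 76 mm tall, orange stripe on top) fixed to the worktop; latched, the panel leaves a 12 mm gap to the case. Axes: x squarely into the case (the way to push), y along the front, z up
- orange_drawer (a joint): the orange drawer, same latch and same values as blue_drawer: 0 = latched shut, 0.09 = fully out. Leave it shut
- scoop_handle (a point): middle of the handle of the coffee scoop, the place to grip. Scoop 122 mm long, 80 g, standing on its bowl with the handle level: dark wooden bar 76 long, 14 wide (y), 10 mm high, its middle 39 mm above the base; steel bowl 48 across, 40 mm tall, its centre 60 mm from here along +x. Axes: x from handle to bowl, z up. The middle of the whole length is 23 mm along +x
- scoop: the scoop (see scoop_handle): point on its underside below the middle of its length, 23 mm along x and 39 mm below scoop_handle; same axes
- mug: white ceramic mug, 76 mm across, 90 mm tall; origin under its centre. Bystander
- canister: steel canister, 68 mm across, 110 mm tall, on the back half of the blue drawer's case; origin under its centre. Bystander
- jar: amber glass jar with wooden cap, 72 mm across, 100 mm tall, on the back half of the orange drawer's case; origin under its centre. Bystander

How it is judged:
By the outcome, as a careful person would: the job done as asked, in the order asked, and still so for the second after the job is handed in, with the robot touching nothing.
It also fails if it takes over 70 s, if anything falls off the work surface, if the arm or the gripper's body presses on something with over 40 N, if the wrist force passes 120 N, or if a joint passes its speed limit or range.

### The arm

A 7-joint arm with a two-finger parallel gripper is mounted at the origin on the work surface. World frame = base frame: x ahead of the robot, y to its left, z up, the work surface at z = 0. Lengths are in m, angles in rad, forces in N, time in s.
With the tool pointing down it reaches from about 0.4 to 0.875 m from the base axis. Payload 4.4 kg.
Tool frame: the origin (TCP) lies on the centre line of the jaws, within the pads' length; the fingertips stand 8 mm ahead of it and the grasp point (between the pads) lies 11 mm behind it (r.nose_length is the distance from the TCP to the fingertips, in m); z points along the fingers, y is the direction in which the jaws open and shut (so a half turn about z gives the same grasp; the last joint's range is limited). The gripper opens to 85 mm and grips with 20 to 120 N. Pads are 22 mm wide; open, the fingers measure 114 mm over their backs; the gripper's body (76 mm by 85 mm) begins 54 mm behind the grasp point. The pads swing forward as they close: fully open they stand 13 mm farther back than shut.
Start: joints at [1.078, 0.628, 0.038, 1.517, -0.027, 0.996, -0.02], TCP at [0.269, -0.592, 0.239] pointing down, gripper open.
Joint ranges: [-3.06, 3.06], [-0.37, 2.12], [-1.25, 1.32], [0.18, 2.47], [-1.1, 4.24], [0.23, 1.98], [-2.94, 2.94]. Speed limits (rad/s): [2.57, 2.57, 3.14, 3.14, 3.14, 3.14, 3.14].

### API

Orientations are given as [roll, pitch, yaw] about the fixed x, y, z axes, in that order (R = Rz(yaw) Ry(pitch) Rx(roll)).
In Python, from cell import r gives the robot as it stands. The module is installed in compiled form; this text tells all that it offers.
- The arm moves only by the tool jog_arm, never from a script. Its argument "deltas" is a list of rows, each a list of 3 entries, a list of its own where there are three numbers: the finger opening in mm, from 0 to 85.4, then the shift along the tool's x, y, z in mm, then the turn about the tool's z in rad. In form: [[jaw, [x, y, z], twist], ...]. A call has exactly 10 rows; each row is the pose to reach, as a shift and turn from the pose commanded when the call began, along the tool's axes at that moment; what a row does not reach only later rows make up. A row lasts 1/12 s, in which the tool goes at most 41.7 mm and 7.16 degrees, less where a joint would pass 70% of its speed; a pose out of reach is approached as far as the arm can. A call with a gripper value outside its range is refused whole. The fingers move at their own pace and stop on an object; the grip force is fixed at half the most. Time passes only in rows, so rows that repeat a pose let the fingers close, or fill a call up. It gives the time, the measured TCP pose, the force and the opening at its end, in the units of the state.
- r.state(): the state, without advancing time (a new reading comes with each control period).
- r.get_image(name): name is "scene" or "side" or "wrist"; returns (picture, depth): 420x560x3 uint8, red, green, blue; 420x560 float32, m along the optical axis (not along the pixel's ray), 0 where there is no reading.
- r.camera_info(name): a dict with "fx", "fy", "cx", "cy" (pixels), "R" (3x3) and "t" (3): a world point X has camera coordinates R X + t. Camera axes: x right, y down, z forward; pixel columns grow to the right and rows downward; lengths in m; the calibration is good to about 2 mm. A picture is of the moment at which its call begins: read the wrist's pose just before it. camera_info takes no time and is no camera call; for the wrist camera it gives the pose at the moment of the call.
- r.finish_job(): hands the job in, once; it reports no verdict.
The state is a dict: "time": time; "joint_positions": joint angles; "qvel": joint speeds; "joint_efforts": joint torques, N m; "position": TCP position; "eef_rot": TCP orientation; "wrist_force": force on the tool from outside, world axes, zero at the start; "torque": the same for the moment, N m; "gripper_width": finger opening in m.
Only numpy, scipy, OpenCV 4.12 (cv2) and the standard library are available. Lean on these libraries where they do the work, as an engineer would, in place of code of your own. Each camera call takes 0.05 s, during which the arm holds its last target. There are 200 camera calls.

## Working session

There is one attempt and no reset: what is moved stays moved. The work goes in short steps, Python scripts to look and compute and a tool call to move; the robot and the scene stay as the last step left them, time stands still between calls to the robot, and variables do not carry over. Pictures are saved under pics/ and viewed, about 8 in all and at most 12, crops included, and the job is handed in when it is done.

Besides the shell and the picture viewer there is one more tool, called by a JSON object that holds its "api" and its "payload", one argument or row to a line. jog_arm: Moves the arm, as the interface text tells. Its arguments: {"type":"object","properties":{"deltas":{"type":"array"}},"required":["deltas"]}

```bash
mkdir -p pics
cat > h.py <<'E'
import numpy as np, cv2
from cell import r
def grab(n,fn=None):
    ci=r.camera_info(n); p,d=r.get_image(n)
    if fn: cv2.imwrite('pics/'+fn,cv2.cvtColor(p,cv2.COLOR_RGB2BGR))
    return p,d,ci
def cloud(d,ci):
    v,u=np.mgrid[:d.shape[0],:d.shape[1]]
    c=np.stack([(u-ci['cx'])/ci['fx']*d,(v-ci['cy'])/ci['fy']*d,d],-1)
    return (c-np.array(ci['t']))@np.array(ci['R'])
def st():
    s=r.state(); print({k:np.round(s[k],4).tolist() for k in('time','position','eef_rot','wrist_force','gripper_width','joint_positions')}); return s
E
python3 - <<'E'
from h import *
st()
ims=[]
for n in('scene','side'):
    p,d,ci=grab(n); ims.append(p); np.savez(n+'.npz',p=p,d=d,**{k:np.array(v) for k,v in ci.items()})
    X=cloud(d,ci); h=cv2.cvtColor(p,cv2.COLOR_RGB2HSV)
    for nm,lo,hi in(('blue',100,125),('orange',5,20)):
        m=(h[...,0]>=lo)&(h[...,0]<=hi)&(h[...,1]>130)&(h[...,2]>60)&(d>0)
        k,l,s,c=cv2.connectedComponentsWithStats(m.astype(np.uint8))
        for i in range(1,k):
            if s[i,4]>80: 
                q=X[l==i]; print(n,nm,s[i],np.round(np.percentile(q,[2,50,98],axis=0),3).tolist())
cv2.imwrite('pics/a.png',cv2.cvtColor(cv2.resize(np.hstack(ims),(800,300)),cv2.COLOR_RGB2BGR))
cv2.imwrite('pics/scene.png',cv2.cvtColor(ims[0],cv2.COLOR_RGB2BGR))
cv2.imwrite('pics/side.png',cv2.cvtColor(ims[1],cv2.COLOR_RGB2BGR))
E
```

```text
{'time': 0.0, 'position': [0.2688, -0.5911, 0.2384], 'eef_rot': [-3.1397, 0.0, 0.4268], 'wrist_force': [0.2317, 0.0016, 0.3139], 'gripper_width': 0.0852, 'joint_positions': [1.0782, 0.6294, 0.0384, 1.5184, -0.027, 0.9963, -0.02]}
scene blue [ 369   49   96   80 4765] [[-0.141, 1.203, -0.181], [0.111, 1.229, -0.049], [0.317, 1.477, 0.021]]
scene blue [ 463   91   50   40 1294] [[0.303, 0.549, -0.184], [0.412, 1.32, -0.095], [0.732, 1.469, 0.211]]
scene blue [188 205  76  34 205] [[0.584, -0.229, 0.073], [0.589, -0.149, 0.075], [0.594, -0.055, 0.076]]
scene blue [195 214  68  38 640] [[0.613, -0.232, 0.073], [0.627, -0.164, 0.075], [0.64, -0.084, 0.077]]
scene blue [ 126  358  107   62 5379] [[0.805, -0.471, 0.002], [0.835, -0.397, 0.029], [0.907, -0.354, 0.058]]
scene orange [205   0  48  19 611] [[-1.764, 1.326, -0.069], [-1.738, 1.558, 0.018], [-1.714, 1.722, 0.069]]
scene orange [  188     0   372   420 19330] [[-0.191, -0.272, -0.027], [0.696, 0.297, -0.002], [0.952, 1.141, 0.174]]
scene orange [ 389    0   73   31 1456] [[-0.077, 1.203, 0.183], [0.088, 1.25, 0.244], [0.096, 1.475
[... 1708 characters left out ...]
.011], [0.584, -0.131, 0.053], [0.592, -0.038, 0.078]]
side orange [  372     0   149   143 11558] [[0.04, -1.235, -0.157], [0.387, -1.224, 0.157], [0.634, -1.212, 0.435]]
side orange [478 134  21  16 146] [[0.037, -1.234, -0.177], [0.085, -1.223, -0.152], [0.118, -1.211, -0.124]]
side orange [ 194  185   29   46 1018] [[0.665, 0.138, 0.084], [0.686, 0.182, 0.142], [0.72, 0.195, 0.177]]
side orange [236 209  38  47 531] [[0.557, 0.04, 0.074], [0.579, 0.143, 0.077], [0.601, 0.228, 0.079]]
side orange [255 213  31  69 928] [[0.523, 0.038, 0.002], [0.534, 0.151, 0.051], [0.555, 0.228, 0.078]]
side orange [  0 355  17  50 294] [[0.755, 0.669, 0.011], [0.766, 0.689, 0.079], [0.795, 0.707, 0.091]]
```

View pics/scene.png

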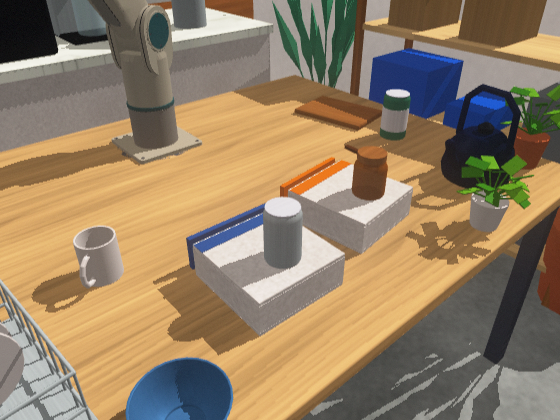

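View pics/side.png

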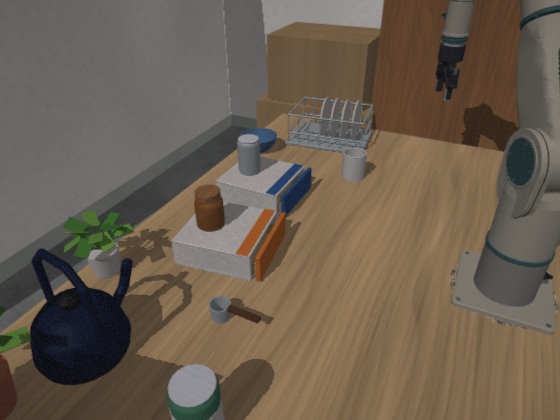

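The scene view shows the blue drawer's panel at about (188–264, 205–239), the canister on its case at (283, 232), the orange drawer at (280–350, 160–195) and the mug at (98, 255). The scoop only shows in the side view, with its bowl at about (221, 309) and its handle running to (258, 317). Next I'll fit poses.

Run:
```python
from h import *
from scipy import ndimage
D={n:np.load(n+'.npz') for n in('scene','side')}
def L(n):
    z=D[n]; return z['p'],z['d'],{k:z[k] for k in('fx','fy','cx','cy','R','t')}
p,d,ci=L('side'); X=cloud(d,ci); h=cv2.cvtColor(p,cv2.COLOR_RGB2HSV)
for nm,lo,hi,bx in(('blue',100,125,(262,320,160,215)),('orange',3,20,(230,292,205,285))):
    u0,u1,v0,v1=bx; m=np.zeros(d.shape,bool)
    m[v0:v1,u0:u1]=True
    m&=(h[...,0]>=lo)&(h[...,0]<=hi)&(h[...,1]>130)&(d>0)
    q=X[m]; f=q[(q[:,2]>.015)&(q[:,2]<.068)]
    # vertical face line fit
    c=f[:,:2].mean(0); 
    for _ in range(3):
        vx=np.linalg.svd(f[:,:2]-f[:,:2].mean(0),full_matrices=False)[2]; e=(f[:,:2]-f[:,:2].mean(0))@vx[1]; f=f[np.abs(e)<max(2*e.std(),.001)]
    t=vx[0]*np.sign(vx[0][1]); s=(f[:,:2]-f[:,:2].mean(0))@t
    a=np.percentile(s,[.5,99.5]); mid=f[:,:2].mean(0)+t*a.mean()
    print(nm,len(f),'face mid',mid.round(4),'along',t.round(4),'yaw(x axis)',np.arctan2(-t[0],t[1]).round(4),'width',np.ptp(a).round(4))
# scoop
m=np.zeros(d.shape,bool); m[290:330,200:270]=True
q=X[m&(X[...,2]>.012)&(d>0)&(X[...,2]<.06)]
pp=p[m&(X[...,2]>.012)&(d>0)&(X[...,2]<.06)]
print('scoop all',len(q),np.percentile(q,[1,50,99],axis=0).round(3).tolist())
hsv=cv2.cvtColor(pp[None],cv2.COLOR_RGB2HSV)[0]
hd=(hsv[:,1]>90)&(q[:,2]>.03)
H=q[hd]; B=q[~hd]
print('handle',len(H),np.percentile(H,[2,50,98],axis=0).round(3).tolist()); print('bowl',len(B),np.percentile(B,[2,50,98],axis=0).round(3).tolist())
T=H[H[:,2]>.041]; c=T.mean(0); v=np.linalg.svd(T[:,:2]-c[:2],full_matrices=False)[2][0]; s=(T[:,:2]-c[:2])@v
print('top',len(T),c.round(4),v.round(3),np.percentile(s,[2,98]).round(4))
# mug, canister
p,d,ci=L('scene'); X=cloud(d,ci)
for nm,(u0,u1,v0,v1),z0 in(('mug',(70,128,222,290),.03),('can',(255,308,192,270),.09),('jar',(345,392,140,200),.09)):
    q=X[v0:v1,u0:u1].reshape(-1,3); q=q[(q[:,2]>z0)&(q[:,2]<.2)]; print(nm,np.percentile(q,[2,50,98],axis=0).round(3).tolist())
s=D['side']; cv2.imwrite('pics/sc.png',cv2.cvtColor(cv2.resize(s['p'][280:340,190:280],None,fx=6,fy=6),cv2.COLOR_RGB2BGR))
```

```text
blue 355 face mid [ 0.5835 -0.1343] along [0.0108 0.9999] yaw(x axis) -0.0108 width 0.1944
orange 445 face mid [0.5353 0.1321] along [-0.1248  0.9922] yaw(x axis) 0.1251 width 0.1918
scoop all 641 [[0.454, 0.336, 0.013], [0.535, 0.362, 0.037], [0.572, 0.38, 0.046]]
handle 251 [[0.453, 0.353, 0.035], [0.486, 0.363, 0.043], [0.524, 0.368, 0.046]]
bowl 390 [[0.527, 0.336, 0.013], [0.552, 0.358, 0.029], [0.572, 0.38, 0.041]]
top 184 [0.4887 0.3604 0.0433] [-0.999  0.036] [-0.0356  0.0346]
mug [[0.45, -0.421, 0.032], [0.512, -0.376, 0.066], [0.537, -0.338, 0.088]]
can [[0.727, -0.168, 0.092], [0.768, -0.151, 0.155], [0.783, -0.111, 0.185]]
jar [[0.676, 0.122, 0.092], [0.716, 0.137, 0.143], [0.736, 0.18, 0.175]]
```

{"api": "jog_arm", "payload": {
  "deltas": [
    [0, [32, -23, 0], 0.04],
    [0, [64, -46, 0], 0.08],
    [0, [96, -69, 0], 0.12],
    [0, [128, -92, 0], 0.17],
    [0, [160, -115, 0], 0.21],
    [0, [192, -138, 0], 0.25],
    [0, [224, -161, 0], 0.3],
    [0, [256, -184, 0], 0.34],
    [0, [288, -208, 0], 0.38],
    [0, [320, -231, 0], 0.427]
  ]
}}

```text
time: 0.93
position: [0.4651, -0.2469, 0.2391]
eef_rot: [-3.141, 0.001, -0.002]
wrist_force: [0.7, 0.1, 0.0]
gripper_width: 0.0
```

```bash
python3 -c "
from h import *; st()"
```

```text
{'time': 0.9333, 'position': [0.4651, -0.2469, 0.2391], 'eef_rot': [-3.1412, 0.0005, -0.0023], 'wrist_force': [0.663, 0.1275, 0.0415], 'gripper_width': 0.0, 'joint_positions': [0.3353, 0.4557, 0.1434, 1.863, -0.0855, 0.8294, -1.051]}
```

{"api": "jog_arm", "payload": {
  "deltas": [
    [0, [10, -20, 10], 0],
    [0, [20, -45, 25], 0],
    [0, [30, -70, 45], 0],
    [0, [40, -90, 70], 0],
    [0, [50, -105, 95], 0],
    [0, [60, -113, 120], 0],
    [0, [65, -113, 145], 0],
    [0, [65, -113, 170], 0],
    [0, [65, -113, 188], 0],
    [0, [65, -113, 194], 0]
  ]
}}

```text
time: 1.77
position: [0.5278, -0.1352, 0.0424]
eef_rot: [-3.14, 0.005, 0.0]
wrist_force: [-0.8, 1.2, -0.2]
gripper_width: -0.0
```

{"api": "jog_arm", "payload": {
  "deltas": [
    [0, [8, 0, 0], 0],
    [0, [16, 0, 0], 0],
    [0, [22, 0, 0], 0],
    [0, [27, 0, 0], 0],
    [0, [31, 0, 0], 0],
    [0, [34, 0, 0], 0],
    [0, [37, 0, 0], 0],
    [0, [40, 0, 0], 0],
    [0, [40, 0, 0], 0],
    [0, [40, 0, 0], 0]
  ]
}}

```text
time: 2.6
position: [0.569, -0.1359, 0.0451]
eef_rot: [-3.141, 0.001, -0.0]
wrist_force: [-2.1, 0.1, 0.6]
gripper_width: -0.0001
```

{"api": "jog_arm", "payload": {
  "deltas": [
    [0, [2, 0, 0], 0],
    [0, [4, 0, 0], 0],
    [0, [5, 0, 0], 0],
    [0, [6, 0, 0], 0],
    [0, [7, 0, 0], 0],
    [0, [8, 0, 0], 0],
    [0, [9, 0, 0], 0],
    [0, [9, 0, 0], 0],
    [0, [9, 0, 0], 0],
    [0, [9, 0, 0], 0]
  ]
}}

```text
time: 3.43
position: [0.576, -0.1361, 0.0448]
eef_rot: [-3.141, 0.005, -0.001]
wrist_force: [-5.5, -0.6, 2.6]
gripper_width: 0.0001
```

{"api": "jog_arm", "payload": {
  "deltas": [
    [0, [1, 0, 0], 0],
    [0, [2, 0, 0], 0],
    [0, [3, 0, 0], 0],
    [0, [4, 0, 0], 0],
    [0, [4, 0, 0], 0],
    [0, [5, 0, 0], 0],
    [0, [5, 0, 0], 0],
    [0, [5, 0, 0], 0],
    [0, [5, 0, 0], 0],
    [0, [5, 0, 0], 0]
  ]
}}

```text
time: 4.27
position: [0.5799, -0.1361, 0.0446]
eef_rot: [-3.141, 0.007, -0.001]
wrist_force: [-7.4, 0.8, 3.0]
gripper_width: 0.0002
```

{"api": "jog_arm", "payload": {
  "deltas": [
    [0, [1, 0, 0], 0],
    [0, [0, 0, 0], 0],
    [0, [-4, 0, 0], 0],
    [0, [-10, 0, 0], 0],
    [0, [-17, 0, 0], 0],
    [0, [-25, 0, 0], 0],
    [0, [-33, 0, 0], 0],
    [0, [-41, 0, 0], 0],
    [0, [-49, 0, 0], 0],
    [0, [-56, 0, 0], 0]
  ]
}}

```text
time: 5.1
position: [0.5269, -0.1359, 0.0455]
eef_rot: [-3.141, 0.0, -0.0]
wrist_force: [-2.9, 0.1, -0.8]
gripper_width: -0.0001
```

{"api": "jog_arm", "payload": {
  "deltas": [
    [0, [-8, 0, 0], 0],
    [0, [-16, 0, 0], 0],
    [0, [-24, 0, 0], 0],
    [0, [-32, 0, 0], 0],
    [0, [-40, 0, 0], 0],
    [0, [-48, 0, 0], 0],
    [0, [-54, 0, 0], 0],
    [0, [-60, 0, 0], 0],
    [0, [-64, 0, 0], 0],
    [0, [-66, 0, 0], 0]
  ]
}}

```text
time: 5.93
position: [0.4618, -0.1362, 0.0455]
eef_rot: [3.141, -0.001, -0.0]
wrist_force: [-0.4, 0.5, 0.8]
gripper_width: 0.0003
```

```bash
cat > blue.py <<'E'
from h import *
p,d,ci=grab('side','s_blue.png'); X=cloud(d,ci); h=cv2.cvtColor(p,cv2.COLOR_RGB2HSV)
m=(h[...,0]>=100)&(h[...,0]<=125)&(h[...,1]>130)&(d>0)&(X[...,2]>.01)&(X[...,2]<.068)&(X[...,1]<0)&(X[...,1]>-.3)&(X[...,0]<.615)&(X[...,0]>.4)
f=X[m]; t=np.array([.0108,.9999])
print('blue face',len(f),np.percentile(f,[2,50,98],axis=0).round(4).tolist())
m=(h[...,0]>=3)&(h[...,0]<=20)&(h[...,1]>180)&(d>0)&(X[...,2]>.02)&(X[...,2]<.068)&(X[...,1]<.25)&(X[...,1]>.02)&(X[...,0]<.57)&(X[...,0]>.4)
f=X[m]; print('orange',len(f),np.percentile(f,[2,50,98],axis=0).round(4).tolist())
E
python3 blue.py; python3 -c "
from h import *; st()"
```

```text
blue face 299 [[0.4935, -0.1745, 0.0119], [0.4951, -0.087, 0.0373], [0.5024, -0.0343, 0.0672]]
orange 367 [[0.5231, 0.0386, 0.0208], [0.532, 0.1569, 0.0445], [0.5475, 0.2274, 0.0672]]
{'time': 5.9833, 'position': [0.4616, -0.1362, 0.0454], 'eef_rot': [3.1414, -0.0004, -0.0005], 'wrist_force': [-0.9029, 1.0949, -0.4225], 'gripper_width': -0.0, 'joint_positions': [0.188, 0.7294, 0.0599, 2.1274, -0.1405, 0.2879, -1.2038]}
```

View pics/s_blue.png

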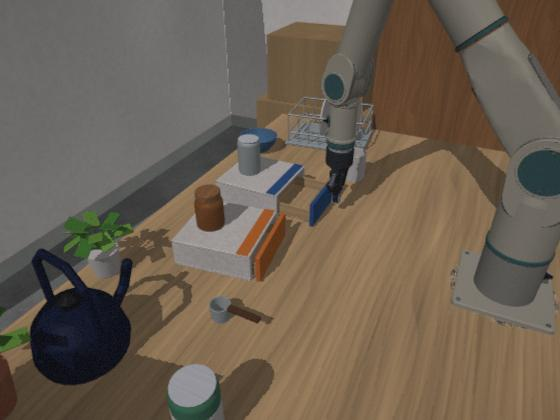

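The side view shows the blue drawer sprung out, with its panel at (321, 204) and both side walls exposed. Orange, the jar and the canister are unchanged. Next: the scoop.

{"api": "jog_arm", "payload": {
  "deltas": [
    [0, [-2, 0, 30], 0],
    [0, [-3, 0, -20], 0],
    [0, [-3, 0, -55], 0],
    [0, [0, -5, -90], 0],
    [0, [5, -25, -115], 0],
    [10, [10, -55, -135], 0],
    [20, [15, -90, -150], 0],
    [30, [20, -128, -155], 0.01],
    [45, [25, -166, -155], 0.02],
    [45, [27, -204, -155], 0.035]
  ]
}}

```text
time: 6.82
position: [0.4903, 0.0702, 0.2013]
eef_rot: [-3.141, -0.004, -0.036]
wrist_force: [0.1, 0.2, 0.6]
gripper_width: 0.0453
```

{"api": "jog_arm", "payload": {
  "deltas": [
    [45, [-1, -35, 0], 0],
    [45, [-2, -72, 0], 0],
    [45, [-4, -110, 0], 0],
    [45, [-5, -148, 0], 0],
    [45, [-7, -186, 10], 0],
    [45, [-8, -222, 25], 0],
    [45, [-10, -252, 40], 0],
    [45, [-11, -275, 55], 0],
    [45, [-12, -287, 65], 0],
    [45, [-12, -291, 70], 0]
  ]
}}

```text
time: 7.65
position: [0.4857, 0.3617, 0.1286]
eef_rot: [3.141, 0.002, -0.031]
wrist_force: [-0.4, -0.3, -0.5]
gripper_width: 0.0452
```

Run:
```python
from h import *
s=st()
p,d,ci=grab('wrist','w1.png'); X=cloud(d,ci)
m=(X[...,2]>.028)&(X[...,2]<.06)&(d>0)&(np.abs(X[...,1]-.36)<.06)&(X[...,0]>.42)&(X[...,0]<.6)
h=cv2.cvtColor(p,cv2.COLOR_RGB2HSV)
T=X[m&(X[...,2]>.04)&(h[...,1]>80)]; print(len(T))
if len(T)>30:
    (c,sz,a)=cv2.minAreaRect((T[:,:2]*1000).astype(np.float32)); print('handle',c,sz,a,T[:,2].mean())
    u,v,w=np.linalg.svd(T[:,:2]-T[:,:2].mean(0),full_matrices=False); print(T[:,:2].mean(0),w[0],np.arctan2(w[0][1],w[0][0]))
```

```text
{'time': 7.65, 'position': [0.4857, 0.3617, 0.1286], 'eef_rot': [3.1414, 0.0016, -0.0313], 'wrist_force': [-0.3649, -0.329, -0.5257], 'gripper_width': 0.0452, 'joint_positions': [-0.8722, 0.7221, 0.3037, 1.7508, -0.307, 0.7168, -2.0085]}
2510
handle (510.25836181640625, 361.4600524902344) (119.58151245117188, 24.966035842895508) 7.38469934463501 0.04429506855686532
[0.49029017 0.35855567] [-0.99953897  0.03036198] 3.111226005973076
```

View pics/w1.png

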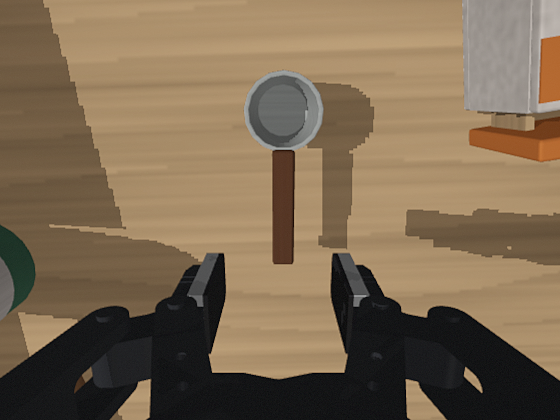

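The wrist view shows the handle centred between the jaws, at x≈283 px from row 150 to 263, with the bowl at (283, 112). The axes line up, so I'm descending.

{"api": "jog_arm", "payload": {
  "deltas": [
    [45, [2, 1, 12], 0],
    [45, [3, 2, 28], 0],
    [45, [4, 2, 45], 0],
    [45, [4, 2, 62], 0],
    [45, [4, 2, 78], 0],
    [45, [4, 2, 90], 0],
    [45, [4, 2, 97], 0],
    [45, [4, 2, 101], 0],
    [45, [4, 2, 101], 0],
    [45, [4, 2, 101], 0]
  ]
}}

```text
time: 8.53
position: [0.4916, 0.357, 0.0299]
eef_rot: [-3.141, -0.001, -0.036]
wrist_force: [-0.1, 0.2, -0.8]
gripper_width: 0.0447
```

{"api": "jog_arm", "payload": {
  "deltas": [
    [35, [0, 0, 0], 0],
    [28, [0, 0, 0], 0],
    [22, [0, 0, 0], 0],
    [18, [0, 0, 0], 0],
    [14, [0, 0, 0], 0],
    [8, [0, 0, 0], 0],
    [4, [0, 0, 0], 0],
    [4, [0, 0, 0], 0],
    [4, [0, 0, 0], 0],
    [4, [0, 0, 0], 0]
  ]
}}

```text
time: 9.37
position: [0.491, 0.3574, 0.0296]
eef_rot: [-3.141, -0.0, -0.035]
wrist_force: [-1.0, 0.6, 4.6]
gripper_width: 0.0129
```

{"api": "jog_arm", "payload": {
  "deltas": [
    [4, [0, 0, -3], 0],
    [4, [0, 0, -8], 0],
    [4, [0, 0, -18], 0],
    [4, [0, 0, -32], 0],
    [4, [0, 0, -50], 0],
    [4, [0, 0, -70], 0],
    [4, [0, 0, -92], 0],
    [4, [0, 0, -115], 0],
    [4, [0, 0, -135], 0],
    [4, [0, 0, -145], 0]
  ]
}}

```text
time: 10.2
position: [0.4923, 0.3575, 0.1776]
eef_rot: [-3.139, -0.003, -0.036]
wrist_force: [1.1, 0.6, 0.1]
gripper_width: 0.0125
```

Run:
```python
from h import *
s=st()
p,d,ci=grab('wrist','w2.png')
```

```text
{'time': 10.2, 'position': [0.4923, 0.3575, 0.1776], 'eef_rot': [-3.1391, -0.0035, -0.0356], 'wrist_force': [1.1025, 0.5844, 0.0623], 'gripper_width': 0.0125, 'joint_positions': [-0.8806, 0.6602, 0.3352, 1.712, -0.2814, 0.8127, -2.0232]}
```

View pics/w2.png

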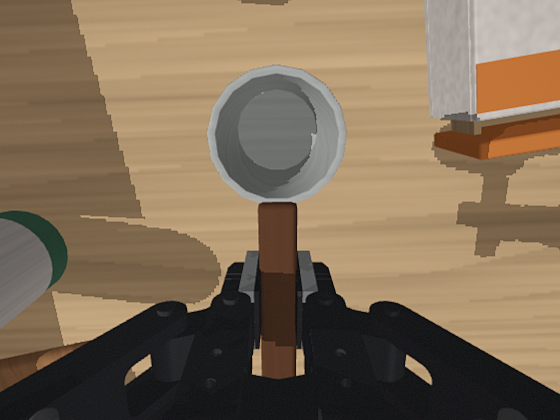

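The wrist view shows the handle held firmly and straight between the pads, with the bowl at (277, 133) clear of the table. Carrying it to the drawer and turning it to yaw ≈ +1.56.

{"api": "jog_arm", "payload": {
  "deltas": [
    [4, [0, 12, 0], -0.04],
    [4, [1, 34, 0], -0.12],
    [4, [2, 62, 0], -0.2],
    [4, [3, 90, 0], -0.28],
    [4, [4, 118, 0], -0.36],
    [4, [5, 146, 0], -0.44],
    [4, [6, 174, 0], -0.52],
    [4, [7, 202, 0], -0.6],
    [4, [8, 230, 0], -0.68],
    [4, [10, 258, 0], -0.76]
  ]
}}

```text
time: 11.08
position: [0.491, 0.0974, 0.1737]
eef_rot: [-3.141, 0.001, 0.729]
wrist_force: [0.7, -0.7, -0.3]
gripper_width: 0.0126
```

{"api": "jog_arm", "payload": {
  "deltas": [
    [4, [-13, 25, 0], -0.09],
    [4, [-27, 52, 0], -0.18],
    [4, [-40, 78, 0], -0.27],
    [4, [-54, 105, 0], -0.36],
    [4, [-68, 132, 0], -0.45],
    [4, [-82, 158, 0], -0.54],
    [4, [-96, 186, 0], -0.63],
    [4, [-109, 212, 0], -0.72],
    [4, [-118, 229, 0], -0.8],
    [4, [-121, 235, 0], -0.836]
  ]
}}

```text
time: 11.92
position: [0.5567, -0.1623, 0.1733]
eef_rot: [-3.141, 0.002, 1.559]
wrist_force: [-0.0, -0.6, -2.0]
gripper_width: 0.0125
```

```bash
python3 - <<'E'
from h import *
s=st()
p,d,ci=grab('wrist','w3.png'); X=cloud(d,ci)
z0=s['position'][2]
h=cv2.cvtColor(p,cv2.COLOR_RGB2HSV)
m=(d>0)&(X[...,2]>z0-.05)&(X[...,2]<z0+.03)&(X[...,1]>s['position'][1]+.03)
q=X[m]; print('scoop pts',len(q),np.percentile(q,[1,50,99],axis=0).round(4).tolist())
b=q[q[:,1]>s['position'][1]+.037]; rim=b[b[:,2]>np.percentile(b[:,2],60)]
A=np.c_[rim[:,:2],np.ones(len(rim))]; print('rim slope',np.linalg.lstsq(A,rim[:,2],rcond=None)[0], 'rim ctr',((rim.max(0)+rim.min(0))/2).round(4))
m=(h[...,0]>=100)&(h[...,0]<=125)&(h[...,1]>120)&(d>0)&(X[...,2]>.068)&(X[...,2]<.085)
q=X[m&(X[...,0]<.55)]; print('blue panel top',len(q),np.percentile(q,[1,50,99],axis=0).round(4).tolist())
E
python3 blue.py
```

```text
{'time': 11.9167, 'position': [0.5567, -0.1623, 0.1733], 'eef_rot': [-3.1408, 0.002, 1.5588], 'wrist_force': [-0.0, -0.6134, -2.0321], 'gripper_width': 0.0125, 'joint_positions': [0.3477, 0.6121, -0.1766, 1.782, 0.15, 0.7609, 0.0816]}
scoop pts 15882 [[0.5338, -0.1308, 0.1466], [0.5555, -0.106, 0.1672], [0.5775, -0.0821, 0.1881]]
rim slope [9.19858362e-05 3.75014903e-02 1.84840898e-01] rim ctr [ 0.5556 -0.1029  0.1791]
blue panel top 6049 [[0.4917, -0.231, 0.0687], [0.4985, -0.1186, 0.0772], [0.5039, -0.0398, 0.0789]]
blue face 406 [[0.4929, -0.2225, 0.0111], [0.4949, -0.112, 0.0394], [0.5014, -0.0345, 0.0669]]
orange 366 [[0.5233, 0.0373, 0.0209], [0.5323, 0.1566, 0.0457], [0.5479, 0.2283, 0.0667]]
```

View pics/w3.png

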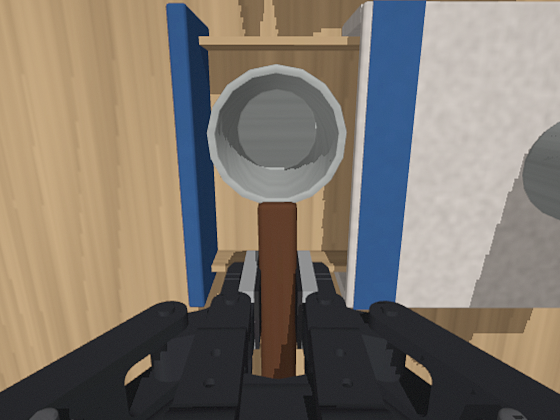

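The wrist view shows the bowl at (277, 133) and the handle over the open drawer, between the blue panel (x≈205 px) and the case edge (x≈358 px), clear on both sides. Lowering.

{"api": "jog_arm", "payload": {
  "deltas": [
    [4, [2, 0, 10], 0],
    [4, [3, 0, 25], 0],
    [4, [3, 0, 42], 0],
    [4, [3, 0, 60], 0],
    [4, [3, 0, 78], 0],
    [4, [3, 0, 94], 0],
    [4, [3, 0, 108], 0],
    [4, [3, 0, 118], 0],
    [4, [3, 0, 124], 0],
    [4, [3, 0, 126], 0]
  ]
}}

```text
time: 12.85
position: [0.5564, -0.1529, 0.0471]
eef_rot: [-3.14, -0.001, 1.562]
wrist_force: [-0.5, 0.1, -0.8]
gripper_width: 0.0125
```

{"api": "jog_arm", "payload": {
  "deltas": [
    [4, [0, 0, 0], 0],
    [4, [0, 0, 1], 0],
    [4, [0, 0, 1], 0],
    [4, [0, 0, 2], 0],
    [4, [0, 0, 2], 0],
    [4, [0, 0, 3], 0],
    [4, [0, 0, 3], 0],
    [4, [0, 0, 3], 0],
    [4, [0, 0, 3], 0],
    [4, [0, 0, 3], 0]
  ]
}}

```text
time: 13.68
position: [0.5572, -0.1542, 0.0453]
eef_rot: [3.142, -0.0, 1.561]
wrist_force: [-0.3, 0.2, -1.1]
gripper_width: 0.0124
```

{"api": "jog_arm", "payload": {
  "deltas": [
    [4, [0, 0, 0], 0],
    [4, [0, 0, 1], 0],
    [4, [0, 0, 1], 0],
    [4, [0, 0, 2], 0],
    [4, [0, 0, 2], 0],
    [4, [0, 0, 2], 0],
    [4, [0, 0, 2], 0],
    [4, [0, 0, 2], 0],
    [4, [0, 0, 2], 0],
    [4, [0, 0, 2], 0]
  ]
}}

```text
time: 14.52
position: [0.5572, -0.1542, 0.0433]
eef_rot: [3.142, 0.0, 1.561]
wrist_force: [0.2, -0.0, -0.1]
gripper_width: 0.0126
```

{"api": "jog_arm", "payload": {
  "deltas": [
    [4, [0, 0, 0], 0],
    [4, [0, 0, 1], 0],
    [4, [0, 0, 1], 0],
    [4, [0, 0, 1], 0],
    [4, [0, 0, 2], 0],
    [4, [0, 0, 2], 0],
    [4, [0, 0, 2], 0],
    [4, [0, 0, 2], 0],
    [4, [0, 0, 2], 0],
    [4, [0, 0, 2], 0]
  ]
}}

```text
time: 15.35
position: [0.5574, -0.1548, 0.0421]
eef_rot: [3.141, 0.001, 1.56]
wrist_force: [-1.3, -0.6, 7.8]
gripper_width: 0.0129
```

The wrist force rose to 7.8 N, so the scoop is on the drawer floor. I'll ease off 1 mm and release.

{"api": "jog_arm", "payload": {
  "deltas": [
    [4, [0, 0, -1], 0],
    [10, [0, 0, -1], 0],
    [14, [0, 0, -1], 0],
    [18, [0, 0, -1], 0],
    [24, [0, 0, -1], 0],
    [30, [0, 0, -1], 0],
    [36, [0, 0, -1], 0],
    [40, [0, 0, -1], 0],
    [40, [0, 0, -1], 0],
    [40, [0, 0, -1], 0]
  ]
}}

```text
time: 16.18
position: [0.5572, -0.1542, 0.0423]
eef_rot: [-3.142, -0.0, 1.561]
wrist_force: [0.3, 0.4, 0.6]
gripper_width: 0.0401
```

{"api": "jog_arm", "payload": {
  "deltas": [
    [40, [0, 0, -5], 0],
    [40, [0, 0, -12], 0],
    [40, [0, 0, -24], 0],
    [40, [0, 0, -40], 0],
    [40, [0, 0, -60], 0],
    [40, [0, 0, -85], 0],
    [40, [0, 0, -110], 0],
    [40, [0, 0, -135], 0],
    [40, [0, 0, -150], 0],
    [40, [0, 0, -155], 0]
  ]
}}

```text
time: 17.02
position: [0.5589, -0.1546, 0.2015]
eef_rot: [3.135, 0.001, 1.561]
wrist_force: [-0.0, -0.1, -0.2]
gripper_width: 0.0398
```

```bash
python3 - <<'E'
from h import *
s=st()
p,d,ci=grab('wrist','w4.png'); X=cloud(d,ci)
h=cv2.cvtColor(p,cv2.COLOR_RGB2HSV)
m=(d>0)&(X[...,2]>.048)&(X[...,2]<.068)&(X[...,0]>.51)&(X[...,0]<.6)&(X[...,1]>-.21)&(X[...,1]<-.06)
q=X[m]; print(len(q),np.percentile(q,[1,50,99],axis=0).round(4).tolist())
E
python3 blue.py
```

```text
{'time': 17.0167, 'position': [0.5589, -0.1546, 0.2015], 'eef_rot': [3.1353, 0.0015, 1.5606], 'wrist_force': [-0.0492, -0.0878, -0.2272], 'gripper_width': 0.0398, 'joint_positions': [0.3427, 0.5732, -0.187, 1.7619, 0.1398, 0.8128, 0.0791]}
2458 [[0.5338, -0.1911, 0.0488], [0.5557, -0.1327, 0.0566], [0.5784, -0.0734, 0.0587]]
blue face 401 [[0.4926, -0.2228, 0.0115], [0.4949, -0.1147, 0.0388], [0.502, -0.0354, 0.0662]]
orange 364 [[0.5232, 0.0378, 0.0215], [0.5321, 0.1573, 0.0447], [0.5478, 0.2277, 0.0669]]
```

View pics/w4.png

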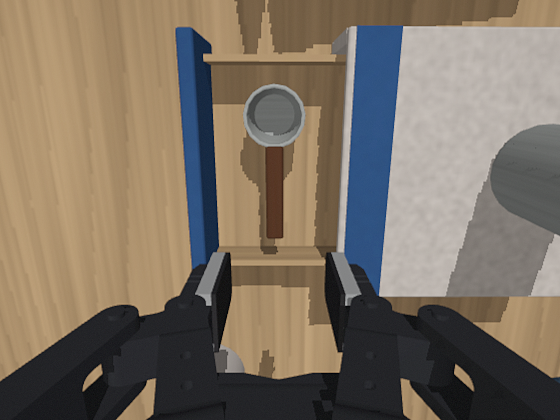

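The wrist view shows the scoop standing upright in the drawer, with its bowl at (274, 116) and handle to (274, 237), inside all the walls and clear of the pads. The rim measures z ≈ 0.057, which fits. Next I move in front of the panel to close it.

{"api": "jog_arm", "payload": {
  "deltas": [
    [30, [2, -10, 0], 0.12],
    [20, [4, -20, 0], 0.24],
    [10, [6, -30, 0], 0.36],
    [0, [8, -40, 0], 0.48],
    [0, [10, -50, 0], 0.6],
    [0, [12, -60, 0], 0.72],
    [0, [14, -70, 0], 0.84],
    [0, [16, -80, 0], 0.96],
    [0, [18, -90, 0], 1.08],
    [0, [19, -97, 0], 1.2]
  ]
}}

```text
time: 17.95
position: [0.4583, -0.1337, 0.1962]
eef_rot: [-3.14, 0.003, 0.355]
wrist_force: [-0.3, 0.1, -0.0]
gripper_width: -0.0
```

{"api": "jog_arm", "payload": {
  "deltas": [
    [0, [0, 0, 0], 0.12],
    [0, [0, 0, 0], 0.24],
    [0, [0, 0, 0], 0.36],
    [0, [0, 0, 10], 0.36],
    [0, [0, 0, 30], 0.36],
    [0, [0, 0, 55], 0.36],
    [0, [0, 0, 80], 0.36],
    [0, [0, 0, 105], 0.36],
    [0, [0, 0, 130], 0.36],
    [0, [0, 0, 148], 0.36]
  ]
}}

```text
time: 18.78
position: [0.4585, -0.1337, 0.0466]
eef_rot: [-3.141, 0.004, 0.001]
wrist_force: [0.4, 0.1, 0.6]
gripper_width: 0.0
```

{"api": "jog_arm", "payload": {
  "deltas": [
    [0, [8, 0, 0], 0],
    [0, [14, 0, 0], 0],
    [0, [18, 0, 0], 0],
    [0, [21, 0, 0], 0],
    [0, [24, 0, 0], 0],
    [0, [28, 0, 0], 0],
    [0, [32, 0, 0], 0],
    [0, [37, 0, 0], 0],
    [0, [42, 0, 0], 0],
    [0, [47, 0, 0], 0]
  ]
}}

```text
time: 19.62
position: [0.5051, -0.1346, 0.0501]
eef_rot: [-3.141, 0.004, -0.0]
wrist_force: [-5.8, -1.4, 1.7]
gripper_width: 0.0
```

{"api": "jog_arm", "payload": {
  "deltas": [
    [0, [5, 0, 0], 0],
    [0, [10, 0, 0], 0],
    [0, [15, 0, 0], 0],
    [0, [20, 0, 0], 0],
    [0, [25, 0, 0], 0],
    [0, [30, 0, 0], 0],
    [0, [35, 0, 0], 0],
    [0, [40, 0, 0], 0],
    [0, [45, 0, 0], 0],
    [0, [50, 0, 0], 0]
  ]
}}

```text
time: 20.45
position: [0.5538, -0.1352, 0.0501]
eef_rot: [3.141, 0.006, -0.001]
wrist_force: [-8.6, -2.0, 3.7]
gripper_width: -0.0002
```

{"api": "jog_arm", "payload": {
  "deltas": [
    [0, [4, 0, 0], 0],
    [0, [8, 0, 0], 0],
    [0, [12, 0, 0], 0],
    [0, [15, 0, 0], 0],
    [0, [18, 0, 0], 0],
    [0, [20, 0, 0], 0],
    [0, [22, 0, 0], 0],
    [0, [24, 0, 0], 0],
    [0, [25, 0, 0], 0],
    [0, [25, 0, 0], 0]
  ]
}}

```text
time: 21.28
position: [0.5799, -0.1356, 0.0501]
eef_rot: [3.14, 0.004, -0.001]
wrist_force: [-6.1, -3.2, 1.6]
gripper_width: 0.0004
```

{"api": "jog_arm", "payload": {
  "deltas": [
    [0, [1, 0, 0], 0],
    [0, [2, 0, 0], 0],
    [0, [2, 0, 0], 0],
    [0, [2, 0, 0], 0],
    [0, [2, 0, 0], 0],
    [0, [1, 0, 0], 0],
    [0, [-1, 0, 0], 0],
    [0, [-4, 0, 0], 0],
    [0, [-8, 0, 0], 0],
    [0, [-14, 0, 0], 0]
  ]
}}

```text
time: 22.12
position: [0.5683, -0.1348, 0.0502]
eef_rot: [3.141, -0.001, 0.0]
wrist_force: [0.0, 0.3, -0.6]
gripper_width: -0.0003
```

{"api": "jog_arm", "payload": {
  "deltas": [
    [0, [-6, 0, 0], 0],
    [0, [-14, 0, 0], 0],
    [0, [-24, 0, 0], 0],
    [0, [-36, 0, 0], 0],
    [0, [-50, 0, -5], 0],
    [0, [-64, 0, -15], 0],
    [0, [-78, 0, -30], 0],
    [0, [-90, 0, -60], 0],
    [0, [-100, 0, -95], 0],
    [0, [-105, 0, -130], 0]
  ]
}}

```text
time: 22.95
position: [0.4614, -0.1337, 0.1804]
eef_rot: [-3.141, 0.002, 0.001]
wrist_force: [1.5, 0.2, -0.6]
gripper_width: -0.0001
```

```bash
python3 blue.py
python3 - <<'E'
from h import *
s=st()
p,d,ci=grab('scene','sc2.png'); X=cloud(d,ci)
for nm,(u0,u1,v0,v1),z0 in(('mug',(70,128,222,290),.03),('can',(255,308,192,270),.09),('jar',(345,392,140,200),.09)):
    q=X[v0:v1,u0:u1].reshape(-1,3); q=q[(q[:,2]>z0)&(q[:,2]<.2)]; print(nm,np.percentile(q,[2,50,98],axis=0).round(3).tolist())
a=cv2.imread('pics/s_blue.png'); b=cv2.imread('pics/sc2.png')
cv2.imwrite('pics/fin.png',np.hstack([a[120:330,130:430],b[130:340,60:420]]))
E
```

```text
blue face 433 [[0.5811, -0.2255, 0.0115], [0.5837, -0.1238, 0.0408], [0.5884, -0.0366, 0.0668]]
orange 372 [[0.5234, 0.0385, 0.021], [0.5322, 0.1562, 0.045], [0.5474, 0.2282, 0.0673]]
{'time': 23.0, 'position': [0.4645, -0.135, 0.1864], 'eef_rot': [3.1405, -0.0086, -0.0002], 'wrist_force': [0.3777, -0.6659, 3.4612], 'gripper_width': 0.0, 'joint_positions': [0.0414, 0.4808, 0.2611, 2.0402, -0.2046, 0.6359, -1.1327]}
mug [[0.45, -0.421, 0.032], [0.511, -0.376, 0.066], [0.537, -0.338, 0.088]]
can [[0.726, -0.168, 0.092], [0.768, -0.151, 0.155], [0.783, -0.111, 0.185]]
jar [[0.677, 0.123, 0.093], [0.716, 0.137, 0.143], [0.736, 0.18, 0.175]]
```

View pics/fin.png

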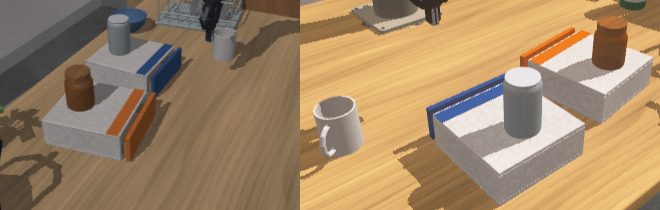

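The views show both drawers shut, with the mug, canister and jar where they were and the gripper clear in the air. Handing in.

```bash
python3 -c "
from h import *
print(r.finish_job())"
```

```text
the job is handed in; nothing more can be done
None
```

The scoop is in the blue drawer and the drawer is shut. I pressed the blue front in and it sprang fully open. I then gripped the scoop by its handle, lowered it until the wrist read 7.8 N from the drawer floor, released it, and pushed the drawer past its latch point. The job took about 23 s of the 70 s allowed.

- **Blue drawer:** after I let go, the front measured x = 0.5837, against 0.5835 before I started, so it caught at the latched place.
- **Orange drawer:** its front measured the same throughout, so it stayed shut.
- **Bystanders:** the mug, canister and jar are within 1 mm of where they were.
- **Scoop:** it stood upright inside the drawer before closing; I could not see it once the drawer was shut.
- **Robot:** the gripper was clear of everything when I handed in.

One slip: in the first row of the upward move, after opening the drawer, I commanded 30 mm down instead of up. The fingertips would still have been about 7 mm above the table. The force was near zero when that move ended, and nothing looked disturbed in later views. No check failed or disagreed.

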